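# Unlock the tube incubator and hold its cover at the index angle

## Robot

A 6-joint arm with a two-finger parallel gripper is mounted at the origin on the work surface. World frame = base frame: x ahead of the robot, y to its left, z up, the work surface at z = 0. Lengths are in m, angles in rad, forces in N, time in s.
With the tool pointing down it reaches from about 0.275 to 0.725 m from the base axis. Payload 5.6 kg.
Tool frame: the origin (TCP) lies midway between the tips of the shut fingers; the grasp point (between the pads) lies 19 mm behind it; z points along the fingers, y is the line along which they close (so a half turn about z gives the same grasp; the last joint's range is limited). The gripper opens to 85 mm and grips with 20 to 120 N. Pads are 22 mm wide; open, the fingers measure 114 mm over their backs; the gripper's body (76 mm by 85 mm) begins 54 mm behind the grasp point. The pads swing forward as they close: fully open they stand 13 mm farther back than shut.
Start: joints at [1.401, 0.255, 0.108, 0, -1.424, -0.285], TCP at [0.242, 0.494, 0.231] pointing down, gripper open.
Joint ranges: [-2.95, 2.95], [-1.21, 1.97], [-1.09, 1.5], [-2.87, 1.71], [-2.94, -0.07], [-3.05, 3.05]. Speed limits (rad/s): [2.57, 2.57, 3.14, 3.14, 3.14, 3.14].

## Interface

Orientations are given as a unit quaternion [x, y, z, w].
In Python, from rig import ctrl gives the robot as it stands.
- The arm moves only by the tool step_arm, never from a script. Its argument "plan" is a list of rows, each a list of 5 numbers: the finger opening in m, from 0 to 0.0854, then the shift along the tool's x, y, z in m, then the turn about the tool's z in degrees. In form: [[grip, x, y, z, turn], ...]. A call has exactly 10 rows; each row is the pose to reach, as a shift and turn from the pose commanded when the call began, along the tool's axes at that moment; what a row does not reach only later rows make up. A row lasts 1/12 s, in which the tool goes at most 41.7 mm and 7.16 degrees, less where a joint would pass 70% of its speed; a pose out of reach is approached as far as the arm can. A call with a gripper value outside its range is refused whole. The fingers move at their own pace and stop on an object; "force" is the grip in N (left out, the last holds). Time passes only in rows, so rows that repeat a pose let the fingers close, or fill a call up. It gives the time, the measured TCP pose, the force, the opening and the grip force at its end, in the units of the state.
- ctrl.read_state(): the state, without advancing time (a new reading comes with each control period).
- ctrl.capture(name): name is "side" or "top"; returns the picture (420x560x3 uint8, red, green, blue); there is no depth.
- ctrl.camera_info(name): a dict with "camera_matrix" (3x3 intrinsics, pixels), "dist_coeffs" ([k1, k2, p1, p2, k3] as OpenCV has them; the pictures are not rectified), "R" (3x3) and "t" (3): a world point X has camera coordinates R X + t. Camera axes: x right, y down, z forward; pixel columns grow to the right and rows downward; lengths in m; the calibration is good to about 2 mm. A picture is of the moment at which its call begins. camera_info takes no time and is no camera call.
- ctrl.finish_job(): hands the job in; it is judged then, once.
Trained networks look in the newest picture that a camera, given by its name, has taken for a name from the list of things; names that differ only in an ending like _2 or _b are one class to them, and where a whole thing is asked for, a point or a joint stands for the part that bears it (a point fixed in the world has none). Each returns a list of dicts, best first, with "confidence" (0 to 1); they miss things now and then, are a little off and sometimes report something else, mostly with a low value. They report only what shows in the picture. A call takes as long as a camera call. They do not tell look-alikes from the thing itself.
- ctrl.boxes_of(camera, query): "xyz" ([x, y, z] in m, in world coordinates, good to about 4 mm: the middle of the surface that is visible of it).
The state is a dict: "time": time; "joint_positions": joint angles; "joint_velocities": joint speeds; "joint_torque": joint torques, N m; "tcp_pos": TCP position; "eef_rot": TCP orientation; "wrist_force": force on the tool from outside, world axes, zero at the start; "moment": the same for the moment, N m; "grip_width": opening from 0.0 (shut) to 1.0 (fully open); "grasp_force": force on a finger pad.
Only numpy, scipy, OpenCV 4.12 (cv2) and the standard library are available. Lean on these libraries where they do the work, as an engineer would, in place of code of your own. Each camera call takes 0.05 s, during which the arm holds its last target. There are 200 camera calls.

## Task

Take the upright fork key from its stand, fit it over the rib of the lock screw on top of the tube incubator and, with the key and not the fingers, turn the screw anticlockwise to its stop so that its tab swings clear of the cover, then put the key back upright in its stand. Then raise the cover by the bar along its front edge until the small pin on its side lines up with the index arm, and finish while still holding it there with the gripper: nothing else keeps the cover up, and it falls shut if let go. Leave the index arm where it is set, and leave the bottle, tube rack and beaker alone.

Things in the scene. Friction and masses are not known exactly. Their poses are not given: they have to be found in the camera images.
- incubator: Grey bench tube incubator, fixed: housing 220 (x) x 260 (y) x 90 mm high. Origin: centre of its underside, on the bench; -x is its front (towards the robot, give or take yaw), z up. On its top: the hinged cover, the lock screw left of it (at incubator x -55, y +95 mm) and at its right edge (y -120 mm) an upright quadrant arc with the index arm, reaching 230 mm above the bench.
- flap (a joint): The cover's hinge (level axis along incubator y at the cover's rear). 0 = closed and level; it grows as the front edge rises, up to 1.7 rad. The hinge is almost free: the cover (0.25 to 0.5 kg) falls shut from any angle below 1.4 rad when let go.
- flap_hinge (a point): Point on the cover's hinge axis, in line with the middle of the bar, 96 mm above the bench; fixed to the incubator, axes parallel to the incubator's.
- flap_bar (a point): Middle of the cover's pull bar: round steel bar, 12 mm diameter, 110 mm long along incubator y, 50 mm in front of the housing's front, on a rod at each end; 220 mm from the hinge axis. Closed: 96 mm above the bench, free air below. Axes move with the cover: y along the bar, x towards the hinge. A vertical gripper can pinch it across; it turns in the fingers as the cover (168 x 160 x 8 mm) swings.
- flap_pin (a point): Tip of the small pin (6 mm diameter, 16 mm long) that sticks out of the cover's right side (incubator -y), 140 mm from the hinge axis; it moves with the cover.
- index (a joint): Angle of the index arm, about the same hinge axis and on the same scale as joint flap: the cover is at the marked angle when flap equals index. Stiff; set between 0.6 and 1.0 rad at the start, not to be moved.
- index_mark (a point): Point on the index arm (dark steel strip 10 mm wide, 145 mm long, in front of the quadrant arc) 140 mm from the hinge axis, where the pin's tip comes when the cover is at the marked angle.
- screw (a joint): Turn of the captive quarter-turn lock screw about its vertical axis. 0 = locked: its tab (12 mm wide, reaching 50 mm from the axis) lies over the cover's edge and blocks it. Grows anticlockwise seen from above, to a stop at 1.3 rad; the tab is clear of the cover from 0.95 rad. Starts at 0 to 0.15, stays where left; turning takes about 0.06 N m.
- screw_seat (a point): On the screw's axis, 111 mm above the bench: where the key's origin lies when the key is fully seated. The head is a 32 mm disc, top 110 mm above the bench; on it stands a rib 5 mm thick, 30 mm long, 10 mm high (top at 120 mm). Axes turn with the screw: z up, y along the rib, -y towards the tab; at screw 0 they are parallel to the incubator's.
- key: Upright fork key, 107 mm tall, 0.1 to 0.16 kg. Origin: centre of its lower end, z up. Two prongs, 24 mm along key x, 9 mm long, leave a 12 mm slot along key x (it takes the screw's rib, either way round; play 3.5 mm a side or 0.3 rad). Above: 32 mm round collar (z 9 to 20), 16 mm shaft, black square handle 24 x 24 mm, faces along key x and y, z 45 to 107. Seated, the slot's roof rests on the rib.
- stand: Fixed grey block 76 x 76 x 45 mm with a round pocket 40 mm wide, 30 mm deep in the middle of its top (pocket floor 15 mm above the bench). The key starts centred in it. Origin: centre of its underside. It may be on the right or the left of the incubator.
- bottle: Bystander: glass bottle with blue cap, 70 mm diameter, 150 mm tall; origin at the centre of its underside. On the other side of the incubator from the stand.
- tube_rack: Bystander: blue rack 70 x 120 x 48 mm with white tubes, left of the incubator; origin at the centre of its underside.
- beaker: Bystander: white beaker, 64 mm diameter, 80 mm tall, right of the incubator; origin at the centre of its underside.
Not all that is in view belongs to the job. What is meant by the key is not red, and is the smaller of those in its own colour. What is shaped like the stand but pink is not meant.

How it is judged:
On the way, in this order (a step that is already met when the one before it is completed fails the run):
1. the key is seated over the screw's rib (horizontal distance between key and screw_seat below 0.009 m and z of key in the frame of screw_seat below 0.005 m), for 0.1 s.
2. the screw is turned past 1.05 rad with the key still on it (all of step 1 and value of joint screw above 1.05 rad), for 0.1 s.
3. the key stands upright in its stand again, let go (horizontal distance between key and stand below 0.01 m and z of key in the frame of stand below 0.021 m and angle between key's own z axis and vertical below 0.15 rad and contact force between the fingers and key below 0.1 N), for 0.2 s.
At the end, for the whole second after the job is handed in: The cover is held still (under 0.1 rad/s) by the gripper's fingers with its pin within 12 mm of the index mark (about 5 degrees), the screw is past 1.0 rad, and the key stands in its stand: within 10 mm of the middle, less than 6 mm above the pocket floor, tilted less than 0.15 rad (distance between flap_pin and index_mark below 0.012 m and velocity of joint flap between -0.1 and 0.1 rad/s and contact force between the fingers and flap above 0.5 N and value of joint screw above 1 rad and contact force between flap and key below 0.1 N and horizontal distance between key and stand below 0.01 m and z of key in the frame of stand below 0.021 m and angle between key's own z axis and vertical below 0.15 rad); the arm keeps its last pose, push and grip.
It fails at once if the fingers push the screw (contact force between the fingers and screw above 1 N).
It fails at once if the cover is raised while the screw is still locked (value of joint flap above 0.15 rad and value of joint screw below 0.85 rad).
It fails at once if the index arm is moved (distance of index_mark from where it was at the start of the episode above 0.008 m).
It fails at once if the bottle, tube rack or beaker is disturbed (distance of any of bottle, tube_rack, beaker from where it was at the start of the episode above 0.03 m or angle between any of bottle, tube_rack, beaker's own z axis and vertical above 0.4 rad).
It also fails if it takes over 69 s, if anything falls off the work surface, if the arm or the gripper's body presses on something with over 40 N, if the wrist force passes 120 N, or if a joint passes its speed limit or range.

## Working session

There is one attempt and no reset: what is moved stays moved. The work goes in short steps, Python scripts to look and compute and a tool call to move; the robot and the scene stay as the last step left them, time stands still between calls to the robot, and variables do not carry over. Pictures are saved under pics/ and viewed, at most 10 in all, crops included, and the job is handed in when it is done.

Besides the shell and the picture viewer there is one more tool, called by a JSON object that holds its "api" and its "payload". step_arm: Moves the arm, as the interface text tells. Its arguments: {"type":"object","properties":{"plan":{"type":"array"},"force":{"type":"number"}},"required":["plan"]}

```bash
ls; mkdir -p pics
python3 - <<'E'
from rig import ctrl
import cv2,numpy as np
for c in("top","side"):
    im=ctrl.capture(c); cv2.imwrite(f"pics/{c}0.png",im[:,:,::-1])
    print(c,ctrl.camera_info(c))
    for q in("key","stand","incubator","screw","flap_bar","flap_pin","index_mark","index","flap","bottle","tube_rack","beaker"):
        print(q,[(np.round(d["xyz"],3).tolist(),round(d["confidence"],2)) for d in ctrl.boxes_of(c,q)])
s=ctrl.read_state();print({k:np.round(v,3).tolist() for k,v in s.items()})
E
```

```text
pics
top {'camera_matrix': array([[475.288109  ,   0.        , 272.82101987],
       [  0.        , 475.288109  , 216.7875116 ],
       [  0.        ,   0.        ,   1.        ]]), 'dist_coeffs': array([-0.00260052,  0.        ,  0.        ,  0.        ,  0.        ]), 'R': array([[ 0.00701   , -0.99995239,  0.00678856],
       [-0.99528041, -0.007634  , -0.09674005],
       [ 0.09678727, -0.00607837, -0.99528653]]), 't': array([0.04794085, 0.54580971, 1.36636809])}
key [([0.487, 0.431, 0.114], 0.72), ([0.472, 0.332, 0.114], 0.68)]
stand [([0.472, 0.33, 0.043], 0.82), ([0.334, 0.374, 0.045], 0.58)]
incubator [([0.643, -0.051, 0.101], 0.73)]
screw [([0.598, 0.033, 0.111], 0.44), ([0.643, -0.055, 0.104], 0.34)]
flap_bar [([0.625, -0.072, 0.1], 0.93)]
flap_pin [([0.626, -0.073, 0.098], 0.58)]
index_mark []
index [([0.68, -0.168, 0.153], 0.67), ([0.475, 0.334, 0.111], 0.56), ([0.681, -0.364, 0.046], 0.43), ([0.627, -0.071, 0.097], 0.33)]
flap [([0.628, -0.071, 0.1], 0.75)]
bottle [([0.473, -0.326, 0.104], 0.92), ([0.472, 0.33, 0.045], 0.18)]
tube_rack [([0.475, 0.335, 0.111], 0.64), ([0
[... 1044 characters left out ...]
169, 0.154], 0.75)]
index [([0.682, -0.172, 0.16], 0.44)]
flap [([0.624, -0.069, 0.104], 0.9)]
bottle [([0.479, -0.314, 0.078], 0.69)]
tube_rack [([0.642, 0.353, 0.018], 0.75), ([0.598, 0.048, 0.114], 0.66)]
beaker [([0.672, -0.348, 0.055], 0.74), ([0.677, -0.171, 0.158], 0.56), ([0.476, -0.315, 0.081], 0.5)]
{'time': 1.3, 'joint_positions': [1.401, 0.255, 0.108, 0.0, -1.424, -0.285], 'joint_velocities': [0.001, 0.001, -0.002, -0.0, -0.001, 0.0], 'joint_torque': [-0.001, -38.64, 23.807, 5.368, -0.001, -0.0], 'tcp_pos': [0.242, 0.494, 0.231], 'eef_rot': [0.974, -0.225, 0.0, -0.0], 'wrist_force': [-0.265, 1.067, -0.268], 'moment': [-0.001, 0.028, -0.005], 'grasp_force': 0.0, 'grip_width': 1.0}
```

View pics/top0.png

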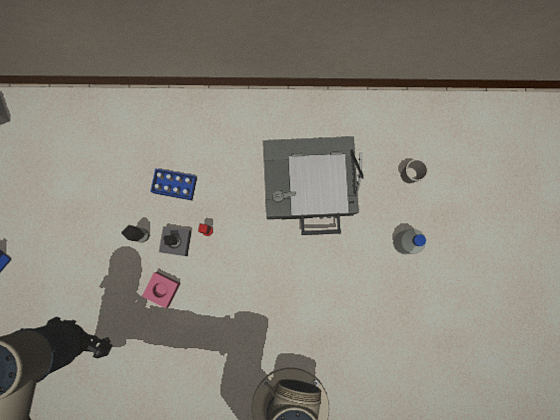

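View pics/side0.png

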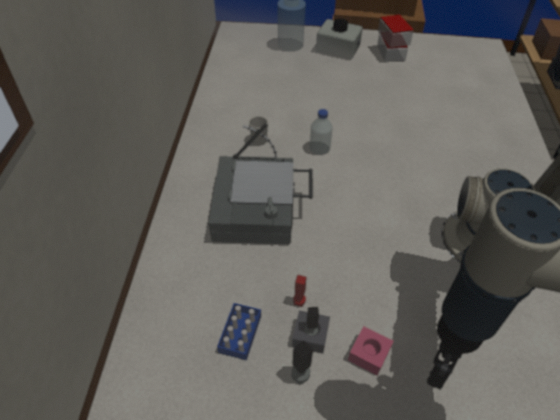

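Key candidates (top / side pixels): black in the grey stand (172,238)/(312,318), larger-looking black on the bench (133,233)/(303,360), and red (205,229)/(300,290). The key in the grey stand fits: it isn't red and is the smaller black one. The pink block is the decoy stand. I'll confirm this in one enlarged crop.

Run:
```python
import cv2,numpy as np
t=cv2.imread("pics/top0.png");s=cv2.imread("pics/side0.png")
def cr(i,x,y,w,h,k): return cv2.resize(i[y:y+h,x:x+w],None,fx=k,fy=k,interpolation=cv2.INTER_CUBIC)
cv2.imwrite("pics/c1.png",np.hstack([cr(t,115,205,80,60,5),cr(s,270,265,80,120,5)[:300*2][0:600:1][:600] if 0 else cr(s,275,270,80,120,5)[:300]]) if 0 else np.hstack([cv2.copyMakeBorder(cr(t,115,205,100,60,4),0,240,0,0,cv2.BORDER_CONSTANT),cr(s,270,270,90,120,4)]))
cv2.imwrite("pics/c2.png",np.hstack([cr(t,255,125,115,115,3.4),cr(s,205,115,115,115,3.4)]))
```

```text
(no output)
```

View pics/c1.png

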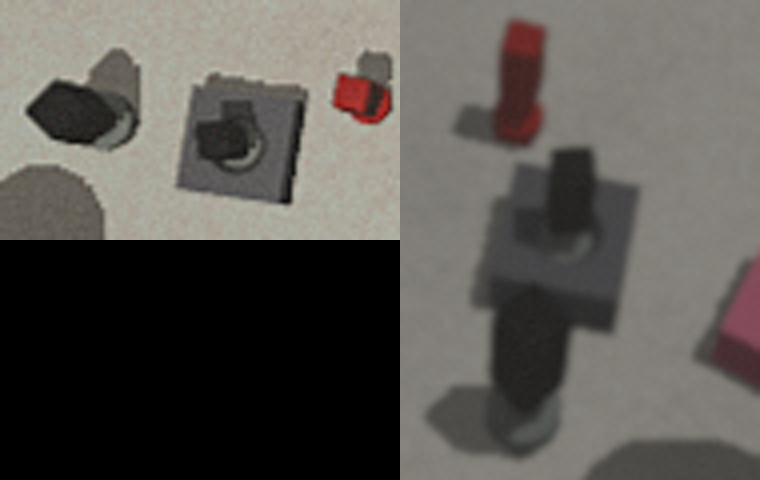

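View pics/c2.png

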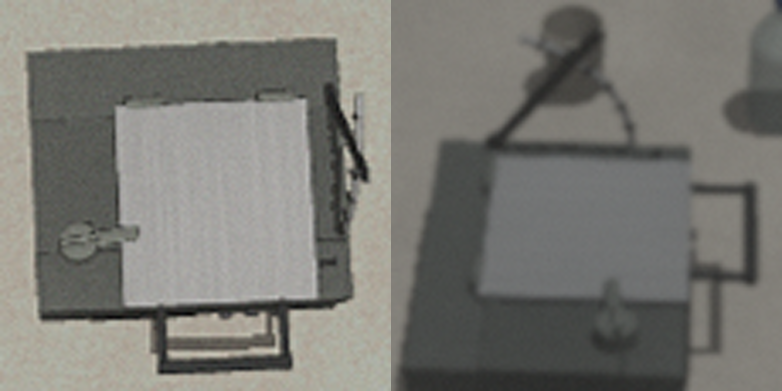

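The crop shows that the key in the grey stand, at top (172,238), is clearly narrower than the bench key, so that's the one. In the incubator crop, the cover, the screw with its tab over the cover, the bar and the index arm are all visible. Next I'll fit the poses.

```bash
cat > h.py <<'E'
import numpy as np,cv2
from scipy.optimize import least_squares,minimize
from rig import ctrl
CI={c:ctrl.camera_info(c) for c in("top","side")}
def proj(c,P):
    k=CI[c];return cv2.projectPoints(np.float64(P).reshape(-1,1,3),cv2.Rodrigues(k["R"])[0],k["t"],k["camera_matrix"],k["dist_coeffs"])[0][:,0]
def T(p,P):
    c,s=np.cos(p[2]),np.sin(p[2]);P=np.float64(P);return np.c_[p[0]+c*P[:,0]-s*P[:,1],p[1]+s*P[:,0]+c*P[:,1],P[:,2]]
def box(w,d,z0,z1): return [(a*w/2,b*d/2,z) for a in(-1,1) for b in(-1,1) for z in(z0,z1)]
def fit(obs,p0):
    f=lambda p:np.concatenate([(proj(c,T(p,[P]))[0]-uv) for c,P,uv in obs])
    r=least_squares(f,p0,loss="soft_l1");return r.x,r.fun.reshape(-1,2)
def sil(im,hull):
    m=np.zeros((im[0]*8,im[1]*8),np.uint8);h=cv2.convexHull(np.float32(hull));cv2.fillConvexPoly(m,np.int32(np.round((h+.5)*8)),1)
    return cv2.resize(m.astype(np.float32),(im[1],im[0]),interpolation=cv2.INTER_AREA)
def ray(c,uv,z):
    k=CI[c];n=cv2.undistortPoints(np.float64([[uv]]),k["camera_matrix"],k["dist_coeffs"])[0,0]
    C=-k["R"].T@k["t"];d=k["R"].T@np.r_[n,1];return C+d*(z-C[2])/d[2]
E
python3 - <<'E'
from h import *
A=lambda x,y:((x+.5)/3.4-.5+255,(y+.5)/3.4-.5+125)
B=lambda x,y:((x-391+.5)/3.4-.5+205,(y+.5)/3.4-.5+115)
o=[("top",(.11,.13,.09),A(27,52)),("top",(.11,-.13,.09),A(337,38)),("top",(-.11,.13,.09),A(40,307)),
("top",(-.055,.095,.110),A(79,241)),("top",(-.16,.02,.096),A(160,366)),("side",(.11,-.13,.09),B(442,143)),("side",(-.11,-.13,.09),B(690,150)),
("side",(-.11,.13,.09),B(688,376)),("side",(.11,.13,.09),B(402,370)),("side",(-.055,.095,.110),B(614,328))]
o.pop(4)
p,r=fit(o,[.64,-.04,0]);print("inc",p.round(4),r.round(1).tolist())
for n,P in dict(screw=(-.055,.095,.111)).items(): print(n,T(p,[P]).round(4))
for c,f,q in(("top",A,(225,365)),("side",B,(751,232))):print("bar",c,ray(c,f(*q),.096))
c4=lambda x,y:((x+.5)/4-.5+115,(y+.5)/4-.5+205); d4=lambda x,y:((x-400+.5)/4-.5+270,(y+.5)/4-.5+270)
o=[("top",(.038,.038,.045),c4(192,87)),("top",(.038,-.038,.045),c4(300,95)),("top",(-.038,.038,.045),c4(180,187)),
("side",(.038,-.038,.045),d4(513,164)),("side",(-.038,-.038,.045),d4(638,187)),("side",(.038,.038,.045),d4(490,284)),("side",(-.038,.038,.045),d4(615,304))]
p,r=fit(o,[.47,.34,0]);print("stand",p.round(4),r.round(1).tolist())
ims={}
for c,(u,v,w,h) in dict(top=(160,225,25,25),side=(300,300,26,36)).items():
    g=cv2.cvtColor(cv2.imread(f"pics/{c}0.png"),cv2.COLOR_BGR2GRAY);ims[c]=g
    sub=g[v:v+h,u:u+w]; 
best=None
for dy in np.arange(0,90,5):
  for dx in np.arange(-.006,.007,.002):
    for e in np.arange(-.006,.007,.002):
      q=(p[0]+dx,p[1]+e,np.radians(dy)); s=0
      for c,(u,v,w,h) in dict(top=(160,228,20,22),side=(300,304,26,24)).items():
        m=sil((420,560),proj(c,T(q,box(.024,.024,.06,.122))))[v:v+h,u:u+w]; g=ims[c][v:v+h,u:u+w].astype(float)
        s+=np.corrcoef(m.ravel(),g.ravel())[0,1]
      if best is None or s<best[0]: best=(s,q)
print("key",best)
E
```

```text
inc [ 0.6562 -0.0507  0.0522] [[-0.7, -0.3], [-0.6, -0.1], [-1.1, 1.7], [-0.9, 0.1], [-0.5, -1.6], [0.6, -1.5], [-0.6, -0.2], [-0.4, -1.1], [0.7, -1.9]]
screw [[0.5963 0.0413 0.111 ]]
bar top [ 0.49725685 -0.08118868  0.096     ]
bar side [ 0.49687423 -0.07912393  0.096     ]
stand [ 0.4738  0.3397 -0.1235] [[-1.2, -1.0], [-2.0, 0.5], [-2.2, 0.2], [-0.1, -0.6], [0.1, -0.4], [-0.6, -2.0], [0.9, -0.6]]
key (np.float64(-1.313522732149162), (np.float64(0.4738449007105964), np.float64(0.33971882202429954), np.float64(0.2617993877991494)))
```

```bash
cat >> h.py <<'E'
from scipy.spatial.transform import Rotation as Ro
def go(p):
    s=ctrl.read_state();R=Ro.from_quat(s["eef_rot"]).as_matrix()
    print("t",round(s["time"],2),"tcp",np.round(s["tcp_pos"],4),"yawx",np.degrees(np.arctan2(R[1,0],R[0,0])).round(1),"j6",round(s["joint_positions"][5],2),"grip",np.round([s["grip_width"],s["grasp_force"]],3),"F",np.round(s["wrist_force"],1),"M",np.round(s["moment"],2))
    print("shift",(R.T@(np.array(p)-s["tcp_pos"])).round(4))
E
python3 -c "
from h import *
go([.474,.340,.19]);print(proj('top',[[.49,.44,.13]]))"
```

```text
t 1.3 tcp [0.2416 0.4941 0.2313] yawx -26.1 j6 -0.28 grip [1. 0.] F [-0.3  1.1 -0.3] M [-0.    0.03 -0.01]
shift [0.2765 0.0364 0.0413]
[[129.08216352 232.4274556 ]]
```

{"api": "step_arm", "payload": {"plan": [[0.06,0.04,0.005,0.006,7],[0.06,0.08,0.01,0.012,14],[0.06,0.12,0.016,0.018,21],[0.06,0.16,0.021,0.024,28],[0.06,0.2,0.026,0.03,35],[0.06,0.235,0.031,0.036,42],[0.06,0.26,0.034,0.04,49],[0.06,0.2765,0.0364,0.0413,49],[0.06,0.2765,0.0364,0.0413,49],[0.06,0.2765,0.0364,0.0413,49]], "force": 40}}

```text
time: 2.13
tcp_pos: [0.4745, 0.3394, 0.1897]
eef_rot: [0.793, -0.61, -0.0, 0.0]
wrist_force: [-0.5, 0.4, 0.1]
grip_width: 0.706
grasp_force: 0.0
```

Run:
```python
from h import *
go([.474,.340,.085])
a=[]
for c in("top","side"):
    im=ctrl.capture(c); cv2.imwrite(f"pics/{c}1.png",im[:,:,::-1])
    u,v=proj(c,[[.474,.340,.1]])[0].astype(int)
    a.append(cv2.resize(im[v-35:v+35,u-35:u+35,::-1],None,fx=5.6,fy=5.6,interpolation=cv2.INTER_CUBIC))
cv2.imwrite("pics/c3.png",np.hstack(a))
```

```text
t 2.13 tcp [0.4745 0.3394 0.1897] yawx -75.1 j6 -0.63 grip [0.706 0.   ] F [-0.5  0.4  0.1] M [0.01 0.02 0.  ]
shift [-0.0008  0.0002  0.1047]
```

View pics/c3.png

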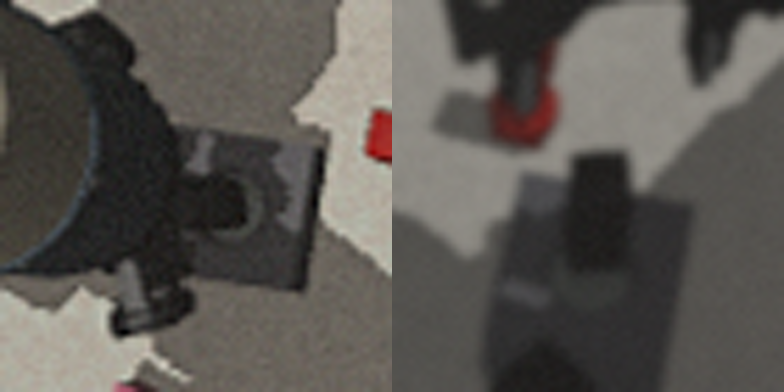

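The fingers straddle the key: one shows at crop (150,310), the key is at (215,205), and in the side view they clear its top. I'll descend and grip.

{"api": "step_arm", "payload": {"plan": [[0.06,-0.0008,0,0.03,0],[0.06,-0.0008,0,0.06,0],[0.06,-0.0008,0,0.085,0],[0.06,-0.0008,0,0.1047,0],[0.06,-0.0008,0,0.1047,0],[0.02,-0.0008,0,0.1047,0],[0.015,-0.0008,0,0.1047,0],[0.015,-0.0008,0,0.1047,0],[0.015,-0.0008,0,0.1047,0],[0.015,-0.0008,0,0.1047,0]]}}

```text
time: 3.07
tcp_pos: [0.4746, 0.3418, 0.0875]
eef_rot: [0.793, -0.609, 0.0, -0.002]
wrist_force: [-2.2, 0.4, 6.2]
grip_width: 0.278
grasp_force: 40.6
```

```bash
python3 -c "
from h import *
go([.474,.340,.235])"
```

```text
t 3.07 tcp [0.4746 0.3418 0.0875] yawx -75.0 j6 -0.63 grip [ 0.278 40.594] F [-2.2  0.4  6.2] M [0.27 0.72 0.01]
shift [ 0.0013  0.0006 -0.1475]
```

{"api": "step_arm", "payload": {"plan": [[0.015,0,0,-0.01,0],[0.015,0,0,-0.03,0],[0.015,0,0,-0.06,0],[0.015,0,0,-0.09,0],[0.015,0,0,-0.12,0],[0.015,0,0,-0.145,0],[0.015,0,0,-0.15,0],[0.015,0,0,-0.15,0],[0.015,0,0,-0.15,0],[0.015,0,0,-0.15,0]]}}

```text
time: 3.9
tcp_pos: [0.4731, 0.3402, 0.2337]
eef_rot: [0.793, -0.609, -0.0, 0.001]
wrist_force: [-0.2, -0.6, -0.9]
grip_width: 0.275
grasp_force: 39.7
```

Run:
```python
from h import *
go([.597,.041,.235])
a=[]
s=ctrl.read_state();p=np.array(s["tcp_pos"])-[0,0,.05]
for c in("top","side"):
    im=ctrl.capture(c); cv2.imwrite(f"pics/{c}2.png",im[:,:,::-1])
    u,v=proj(c,[p])[0].astype(int);print(c,u,v)
    a.append(cv2.resize(im[v-25:v+25,u-25:u+25,::-1],None,fx=8,fy=8,interpolation=cv2.INTER_CUBIC))
o=np.hstack(a);cv2.imwrite("pics/c4.png",cv2.convertScaleAbs(o,alpha=1.8,beta=15))
```

```text
t 3.9 tcp [0.4731 0.3402 0.2337] yawx -75.1 j6 -0.63 grip [ 0.275 39.694] F [-0.2 -0.6 -0.9] M [-0.05  0.02  0.03]
shift [ 0.321  -0.0427 -0.0011]
top 161 237
side 314 296
```

View pics/c4.png

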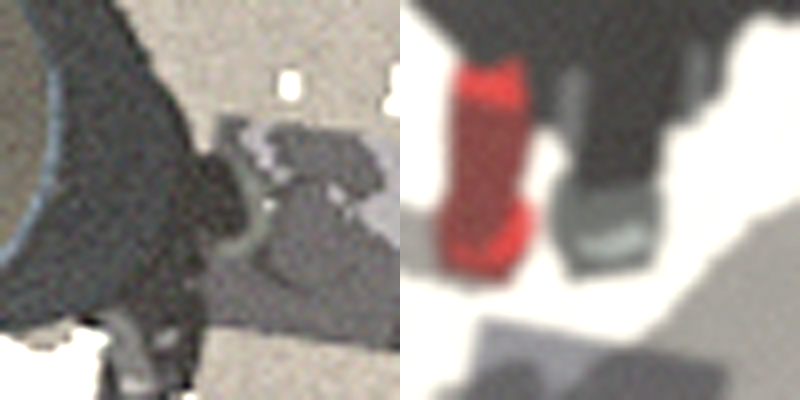

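The side crop shows one solid prong face at (610,260) with no bright gap, so the slot should run along yaw ~15°. I'll turn the key +97° and carry it over the screw. The side camera should then see the slot end-on, which checks this.

{"api": "step_arm", "payload": {"plan": [[0.015,0.02,-0.003,0,7],[0.015,0.055,-0.0075,0,14],[0.015,0.09,-0.012,0,21],[0.015,0.125,-0.0165,0,28],[0.015,0.16,-0.021,0,35],[0.015,0.195,-0.026,0,42],[0.015,0.23,-0.0305,0,49],[0.015,0.265,-0.035,0,56],[0.015,0.295,-0.039,0,63],[0.015,0.305,-0.0405,0,70]]}}

```text
time: 4.83
tcp_pos: [0.5921, 0.0525, 0.234]
eef_rot: [-0.296, 0.955, -0.001, -0.001]
wrist_force: [-0.7, 0.9, -0.8]
grip_width: 0.274
grasp_force: 39.7
```

```bash
python3 -c "
from h import *
go([.5965,.0415,.235])"
```

```text
t 4.83 tcp [0.5921 0.0525 0.234 ] yawx -145.6 j6 -1.32 grip [ 0.274 39.708] F [-0.7  0.9 -0.8] M [ 0.13  0.09 -0.02]
shift [ 0.0026 -0.0116 -0.001 ]
```

{"api": "step_arm", "payload": {"plan": [[0.015,0.0026,-0.0116,0,7],[0.015,0.0026,-0.0116,0,14],[0.015,0.0026,-0.0116,0,21],[0.015,0.0026,-0.0116,0,27],[0.015,0.0026,-0.0116,0,27],[0.015,0.0026,-0.0116,0,27],[0.015,0.0026,-0.0116,0,27],[0.015,0.0026,-0.0116,0,27],[0.015,0.0026,-0.0116,0,27],[0.015,0.0026,-0.0116,0,27]]}}

```text
time: 5.67
tcp_pos: [0.596, 0.0455, 0.2353]
eef_rot: [-0.07, 0.998, -0.0, -0.0]
wrist_force: [-0.2, -0.3, -1.4]
grip_width: 0.275
grasp_force: 39.7
```

Run:
```python
from h import *
go([.5965,.0415,.235])
a=[]
s=ctrl.read_state();p=np.array(s["tcp_pos"])-[0,0,.08]
for c in("top","side"):
    im=ctrl.capture(c); cv2.imwrite(f"pics/{c}3.png",im[:,:,::-1])
    u,v=proj(c,[p])[0].astype(int);print(c,u,v,"key bottom px",proj(c,[p+[0,0,.0085]]).round(1),"screw",proj(c,[[.5963,.0413,.110]]).round(1))
    a.append(cv2.resize(im[v-25:v+25,u-25:u+25,::-1],None,fx=8,fy=8,interpolation=cv2.INTER_CUBIC))
o=np.hstack(a);cv2.imwrite("pics/c5.png",cv2.convertScaleAbs(o,alpha=1.8,beta=15))
```

```text
t 5.67 tcp [0.596  0.0455 0.2353] yawx -172.0 j6 -1.77 grip [ 0.275 39.731] F [-0.2 -0.3 -1.4] M [ 0.05 -0.03  0.01]
shift [ 0.0001 -0.004   0.0003]
top 275 193 key bottom px [[275.7 192.8]] screw [[277.  195.6]]
side 270 198 key bottom px [[270.7 196.6]] screw [[270.9 209.2]]
```

View pics/c5.png

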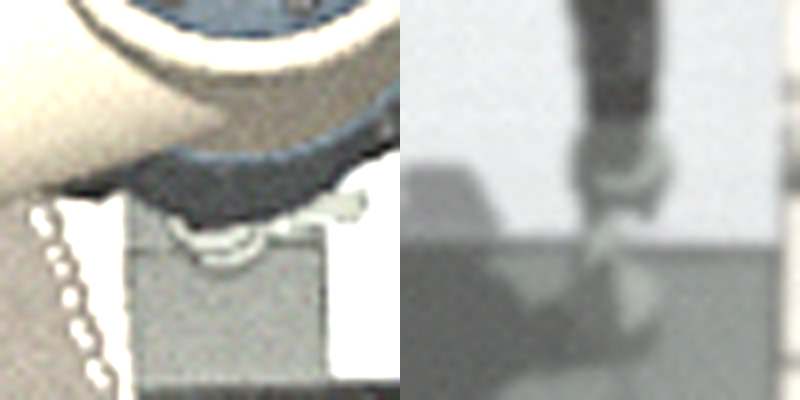

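Run:
```python
import cv2,numpy as np
g=cv2.cvtColor(cv2.imread("pics/side3.png"),cv2.COLOR_BGR2GRAY);h=cv2.cvtColor(cv2.imread("pics/side0.png"),cv2.COLOR_BGR2GRAY)
print("cols",list(range(262,282)))
for v in range(180,215): print(v,*["%3d"%x for x in g[v,262:282]])
print("before")
for v in range(196,220): print(v,*["%3d"%x for x in h[v,262:282]])
```

```text
cols [262, 263, 264, 265, 266, 267, 268, 269, 270, 271, 272, 273, 274, 275, 276, 277, 278, 279, 280, 281]
180 126 125 125 120 100  72  48  36  38  35  36  42  49  48  56  84 110 122 125 125
181 124 125 124 121 106  79  52  40  38  36  40  44  46  48  56  86 110 121 125 125
182 124 125 124 124 113  89  59  42  42  41  39  39  43  42  57  91 114 121 124 122
183 125 124 125 124 116  94  61  39  37  37  37  36  35  36  61  95 118 124 124 125
184 123 125 123 125 117  94  61  38  36  33  35  35  33  37  63  95 119 123 123 125
185 124 124 123 125 117  94  63  38  34  36  34  36  37  39  60  96 117 126 125 124
186 126 121 125 123 117  96  62  40  33  37  34  35  32  40  64  95 117 123 124 124
187 124 125 123 124 120  97  70  44  38  41  40  40  42  52  76 102 119 124 124 125
188 125 124 126 123 116  98  71  52  49  47  47  46  52  66  85 107 123 124 123 124
189 123 124 122 120 107  89  66  55  52  54  54  54  57  71  89 104 117 122 124 123
190 122 123 124 118 100  77  59  53  55  53  56  53  60  70  87 100 112 119 123 125
191 124 123 121 113  93  69  58  53  52  54  55  54  56  72  84  94 10
[... 3268 characters left out ...]
  80  78  72  70  71  71  72
212  70  65  61  59  68  75  79  76  66  63  69  78  79  76  69  67  68  73  72  70
213  68  64  55  52  57  66  72  71  64  59  64  71  72  65  62  66  68  71  72  71
214  66  62  52  48  50  53  62  62  61  57  57  62  59  58  59  64  71  71  71  73
215  69  64  54  49  46  51  53  54  55  53  55  57  56  57  60  64  68  72  72  72
216  69  68  59  54  50  51  50  51  51  51  54  54  56  55  60  65  72  73  71  72
217  69  68  66  58  53  52  54  52  53  55  55  56  58  62  64  69  73  71  71  70
218  69  71  69  68  63  61  58  55  56  59  58  61  65  66  70  69  70  71  70  72
219  70  71  69  69  69  66  64  66  65  65  63  63  68  69  70  69  70  72  70  72
```

The slot shows end-on in the side profile: prongs at u≈268.5 and 275, with the gap between them, which confirms the orientation. The key axis is at u≈272.0 and the screw disc at 270.5, so I need +x of about 4.4 mm and −y of about 3 mm. I'll descend carefully.

{"api": "step_arm", "payload": {"plan": [[0.015,-0.0039,-0.0036,0,0],[0.015,-0.0039,-0.0036,0.01,0],[0.015,-0.0039,-0.0036,0.02,0],[0.015,-0.0039,-0.0036,0.03,0],[0.015,-0.0039,-0.0036,0.036,0],[0.015,-0.0039,-0.0036,0.04,0],[0.015,-0.0039,-0.0036,0.043,0],[0.015,-0.0039,-0.0036,0.046,0],[0.015,-0.0039,-0.0036,0.046,0],[0.015,-0.0039,-0.0036,0.046,0]]}}

```text
time: 6.6
tcp_pos: [0.6005, 0.0424, 0.1895]
eef_rot: [-0.069, 0.998, -0.0, 0.0]
wrist_force: [0.9, -0.1, -1.3]
grip_width: 0.277
grasp_force: 39.8
```

Run:
```python
from h import *
go([.6004,.0425,.1825])
im=ctrl.capture("side");cv2.imwrite("pics/side4.png",im[:,:,::-1]);im=ctrl.capture("top");cv2.imwrite("pics/top4.png",im[:,:,::-1])
g=cv2.cvtColor(cv2.imread("pics/side4.png"),cv2.COLOR_BGR2GRAY)
print(*range(262,282))
for v in range(195,219): print(v,*["%3d"%x for x in g[v,262:282]])
```

```text
t 6.6 tcp [0.6005 0.0424 0.1895] yawx -172.1 j6 -1.76 grip [ 0.277 39.789] F [ 0.9 -0.1 -1.3] M [-0.01  0.02 -0.01]
shift [0.0001 0.0001 0.007 ]
262 263 264 265 266 267 268 269 270 271 272 273 274 275 276 277 278 279 280 281
195 121 121 116 102  74  50  35  36  30  34  35  33  43  69  99 117 121 121 122 121
196 121 122 117 105  79  50  34  31  33  33  30  34  44  68  99 116 120 122 119 120
197 122 122 121 110  84  52  33  29  32  29  33  32  42  74 101 118 121 121 121 120
198 120 121 121 113  88  57  35  36  34  34  37  36  53  82 107 119 122 123 121 121
199 118 120 120 111  91  60  41  39  38  41  42  50  69  91 113 120 123 121 122 122
200 116 119 117 106  85  61  47  46  45  48  48  56  75  98 112 119 120 122 121 121
201 111 113 105  92  70  56  52  52  53  53  53  63  77  95 107 115 118 120 119 119
202  93  95  88  74  60  53  51  52  54  53  54  63  78  90  99 107 108 111 111 112
203  73  74  69  62  58  55  51  51  52  52  58  65  83  90  90  90  90  90  89  91
204  69  69  65  60  55  56  55  55  55  58  61  74  84  86  80  73  69  68  69  69
205  73  71  65  57  55  56  59  63
[... 440 characters left out ...]
  73  81  80  77  74  77  75
211  50  47  50  52  53  55  54  55  53  54  55  55  65  75  77  74  75  75  74  76
212  49  49  49  48  52  53  55  52  56  54  58  60  68  73  71  73  75  75  77  76
213  46  48  49  49  50  52  54  54  56  56  60  65  70  65  67  67  74  77  76  75
214  46  49  49  49  51  52  52  53  54  55  58  63  62  61  62  70  75  74  75  76
215  48  47  48  47  50  49  50  52  54  53  58  56  57  56  61  69  75  75  76  75
216  48  46  48  47  52  50  50  54  55  56  56  56  57  57  65  68  74  75  75  74
217  47  47  45  46  50  51  51  51  52  55  58  58  59  63  68  73  76  75  77  77
218  50  52  54  53  53  53  55  58  57  59  63  63  67  69  72  74  76  74  76  76
```

{"api": "step_arm", "payload": {"plan": [[0.015,0,0,0.002,0],[0.015,0,0,0.004,0],[0.015,0,0,0.005,0],[0.015,0,0,0.006,0],[0.015,0,0,0.007,0],[0.015,0,0,0.0075,0],[0.015,0,0,0.0075,0],[0.015,0,0,0.0075,0],[0.015,0,0,0.0075,0],[0.015,0,0,0.0075,0]]}}

```text
time: 7.53
tcp_pos: [0.6005, 0.0424, 0.1834]
eef_rot: [-0.069, 0.998, -0.0, 0.001]
wrist_force: [-3.3, 0.7, 6.4]
grip_width: 0.275
grasp_force: 40.9
```

```bash
python3 -c "
from h import *
go([.6004,.0425,.1825])"
```

```text
t 7.53 tcp [0.6005 0.0424 0.1834] yawx -172.0 j6 -1.76 grip [ 0.275 40.866] F [-3.3  0.7  6.4] M [0.28 1.33 0.  ]
shift [0.0001 0.0001 0.0009]
```

Seated: contact came at TCP z 0.1834, against 0.1835 expected. The key axis sits about 3.5 mm off the TCP along tool x, so I'll compensate for that while turning anticlockwise (negative turn).

{"api": "step_arm", "payload": {"plan": [[0.015,0,0.0003,0,-5],[0.015,0.0001,0.0006,0,-10],[0.015,0.0001,0.0009,0,-15],[0.015,0.0002,0.0012,0,-20],[0.015,0.0003,0.0015,0,-25],[0.015,0.0005,0.0018,0,-30],[0.015,0.0006,0.002,0,-35],[0.015,0.0008,0.0022,0,-40],[0.015,0.0009,0.0024,0,-43],[0.015,0.001,0.0025,0,-45]]}}

```text
time: 8.37
tcp_pos: [0.5986, 0.0447, 0.1834]
eef_rot: [-0.447, 0.894, -0.0, 0.0]
wrist_force: [-4.5, 0.1, 8.1]
grip_width: 0.272
grasp_force: 40.9
```

```bash
python3 -c "
from h import *
go([.6004,.0425,.1825])"
```

```text
t 8.37 tcp [0.5986 0.0447 0.1834] yawx -126.9 j6 -0.98 grip [ 0.272 40.859] F [-4.5  0.1  8.1] M [ 0.33  2.01 -0.12]
shift [ 0.0007 -0.0028  0.0009]
```

{"api": "step_arm", "payload": {"plan": [[0.015,0,0.0003,0,-5],[0.015,0.0001,0.0006,0,-10],[0.015,0.0001,0.0009,0,-15],[0.015,0.0002,0.0012,0,-20],[0.015,0.0003,0.0015,0,-25],[0.015,0.0005,0.0018,0,-30],[0.015,0.0006,0.002,0,-35],[0.015,0.0007,0.0022,0,-38],[0.015,0.0007,0.0022,0,-38],[0.015,0.0007,0.0022,0,-38]]}}

```text
time: 9.2
tcp_pos: [0.5963, 0.0449, 0.1833]
eef_rot: [0.713, -0.701, 0.0, 0.0]
wrist_force: [-5.1, -1.9, 6.9]
grip_width: 0.275
grasp_force: 40.9
```

Run:
```python
from h import *
go([.6004,.0425,.1825])
a=[]
for c in("top","side"):
    im=ctrl.capture(c); cv2.imwrite(f"pics/{c}5.png",im[:,:,::-1])
    u,v=proj(c,[[.597,.041,.11]])[0].astype(int)
    a.append(cv2.resize(im[v-25:v+25,u-25:u+25,::-1],None,fx=8,fy=8,interpolation=cv2.INTER_CUBIC))
o=np.hstack(a);cv2.imwrite("pics/c6.png",cv2.convertScaleAbs(o,alpha=1.8,beta=15))
```

```text
t 9.2 tcp [0.5963 0.0449 0.1833] yawx -89.0 j6 -0.32 grip [ 0.275 40.939] F [-5.1 -1.9  6.9] M [-0.23  2.04  0.01]
shift [ 0.0024 -0.0041  0.0008]
```

View pics/c6.png

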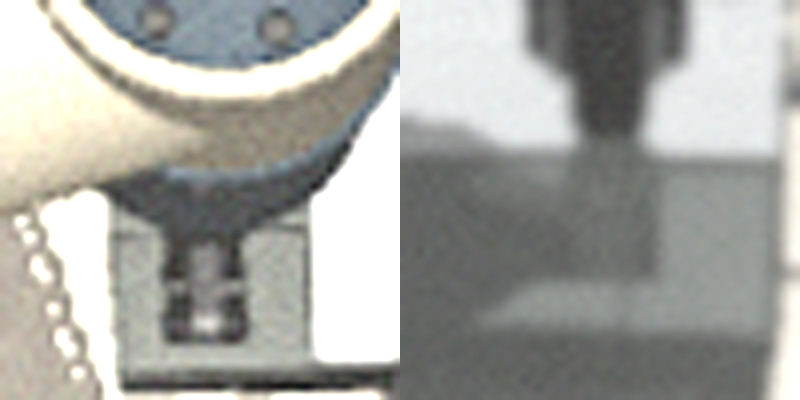

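The tab no longer shows over the cover on the right of the screw. I'll turn a bit further until the stop can be felt.

{"api": "step_arm", "payload": {"plan": [[0.015,0,0.0002,0,-3],[0.015,0,0.0003,0,-5],[0.015,0,0.0005,0,-7],[0.015,0,0.0005,0,-8],[0.015,0,0.0006,0,-9],[0.015,0,0.0006,0,-9],[0.015,0,0.0006,0,-9],[0.015,0,0.0006,0,-9],[0.015,0,0.0006,0,-9],[0.015,0,0.0006,0,-9]]}}

```text
time: 10.13
tcp_pos: [0.5958, 0.0448, 0.1833]
eef_rot: [0.765, -0.644, 0.0, 0.0]
wrist_force: [-5.3, -0.6, 7.5]
grip_width: 0.27
grasp_force: 41.2
```

```bash
python3 -c "
from h import *
go([.6004,.0425,.1825])"
```

```text
t 10.13 tcp [0.5958 0.0448 0.1833] yawx -80.1 j6 -0.17 grip [ 0.27 41.2 ] F [-5.3 -0.6  7.5] M [-0.25  1.86 -0.77]
shift [ 0.003  -0.0041  0.0008]
```

The moment is −0.77 N m, well above friction, so the screw is at its stop. I'll back off inside the play and lift straight up.

{"api": "step_arm", "payload": {"plan": [[0.015,0,-0.0003,0,5],[0.015,0,-0.0007,0,10],[0.015,0,-0.0009,0,14],[0.015,0,-0.0009,-0.005,14],[0.015,0,-0.0009,-0.013,14],[0.015,0,-0.0009,-0.023,14],[0.015,0,-0.0009,-0.035,14],[0.015,0,-0.0009,-0.05,14],[0.015,0,-0.0009,-0.055,14],[0.015,0,-0.0009,-0.055,14]]}}

```text
time: 10.97
tcp_pos: [0.5981, 0.0459, 0.2389]
eef_rot: [-0.682, 0.731, -0.001, 0.002]
wrist_force: [-0.2, -0.1, -1.6]
grip_width: 0.275
grasp_force: 39.8
```

```bash
python3 -c "
from h import *
go([.474,.3405,.235])"
```

```text
t 10.97 tcp [0.5981 0.0459 0.2389] yawx -94.0 j6 -0.41 grip [ 0.275 39.789] F [-0.2 -0.1 -1.6] M [-0.01  0.02  0.05]
shift [-0.2853  0.1443  0.0037]
```

{"api": "step_arm", "payload": {"plan": [[0.015,-0.03,0.015,0,-2],[0.015,-0.065,0.033,0,-5],[0.015,-0.1,0.051,0,-8],[0.015,-0.135,0.068,0,-11],[0.015,-0.17,0.086,0,-14],[0.015,-0.205,0.104,0,-17],[0.015,-0.24,0.122,0,-19],[0.015,-0.27,0.137,0,-19],[0.015,-0.285,0.1445,0,-19],[0.015,-0.285,0.1445,0,-19]]}}

```text
time: 11.8
tcp_pos: [0.4712, 0.3433, 0.2354]
eef_rot: [0.794, -0.607, -0.001, 0.001]
wrist_force: [-0.3, -0.6, -1.1]
grip_width: 0.275
grasp_force: 39.7
```

```bash
python3 -c "
from h import *
go([.4735,.3402,.09]);im=ctrl.capture('top');cv2.imwrite('pics/top6.png',im[:,:,::-1])"
```

```text
t 11.8 tcp [0.4712 0.3433 0.2354] yawx -74.8 j6 -0.63 grip [ 0.275 39.702] F [-0.3 -0.6 -1.1] M [-0.08  0.01 -0.02]
shift [ 0.0036 -0.0017  0.1454]
```

{"api": "step_arm", "payload": {"plan": [[0.015,0.0036,-0.0017,0,0],[0.015,0.0036,-0.0017,0.03,0],[0.015,0.0036,-0.0017,0.06,0],[0.015,0.0036,-0.0017,0.085,0],[0.015,0.0036,-0.0017,0.1,0],[0.015,0.0036,-0.0017,0.105,0],[0.015,0.0036,-0.0017,0.105,0],[0.015,0.0036,-0.0017,0.105,0],[0.015,0.0036,-0.0017,0.105,0],[0.015,0.0036,-0.0017,0.105,0]]}}

```text
time: 12.68
tcp_pos: [0.4766, 0.3375, 0.1333]
eef_rot: [0.793, -0.609, 0.0, -0.001]
wrist_force: [-0.4, 0.6, -1.2]
grip_width: 0.275
grasp_force: 39.7
```

```bash
python3 -c "
from h import *
go([.4735,.3402,.0885])"
```

```text
t 12.68 tcp [0.4766 0.3375 0.1333] yawx -75.1 j6 -0.62 grip [ 0.275 39.713] F [-0.4  0.6 -1.2] M [-0.01  0.05  0.  ]
shift [-0.0033  0.0024  0.0448]
```

{"api": "step_arm", "payload": {"plan": [[0.015,-0.0033,0.0024,0,0],[0.015,-0.0033,0.0024,0,0],[0.015,-0.0033,0.0024,0.01,0],[0.015,-0.0033,0.0024,0.02,0],[0.015,-0.0033,0.0024,0.03,0],[0.015,-0.0033,0.0024,0.037,0],[0.015,-0.0033,0.0024,0.042,0],[0.015,-0.0033,0.0024,0.045,0],[0.015,-0.0033,0.0024,0.0455,0],[0.015,-0.0033,0.0024,0.0455,0]]}}

```text
time: 13.52
tcp_pos: [0.4726, 0.3394, 0.0874]
eef_rot: [0.793, -0.609, 0.0, 0.0]
wrist_force: [-3.6, -1.8, 7.9]
grip_width: 0.272
grasp_force: 41.0
```

```bash
python3 -c "
from h import *
go([.4735,.3402,.0875])"
```

```text
t 13.52 tcp [0.4726 0.3394 0.0874] yawx -75.0 j6 -0.63 grip [ 0.272 40.957] F [-3.6 -1.8  7.9] M [-0.87  1.64 -0.04]
shift [-0.0005 -0.0011 -0.0001]
```

{"api": "step_arm", "payload": {"plan": [[0.015,0,-0.001,-0.0005,0],[0.03,0,-0.001,-0.0005,0],[0.045,0,-0.001,-0.0005,0],[0.06,0,-0.001,-0.0005,0],[0.06,0,-0.001,-0.0005,0],[0.06,0,-0.001,-0.0005,0],[0.06,0,-0.001,-0.02,0],[0.06,0,-0.001,-0.05,0],[0.06,0,-0.001,-0.09,0],[0.06,0,-0.001,-0.13,0]]}}

```text
time: 14.35
tcp_pos: [0.4731, 0.3394, 0.2172]
eef_rot: [0.793, -0.609, -0.0, 0.001]
wrist_force: [1.3, 1.0, -0.1]
grip_width: 0.706
grasp_force: 0.0
```

```bash
python3 -c "
from h import *
go([.40,.12,.24])"
```

```text
t 14.35 tcp [0.4731 0.3394 0.2172] yawx -75.1 j6 -0.63 grip [0.706 0.   ] F [ 1.3  1.  -0.1] M [ 0.13 -0.22  0.  ]
shift [ 0.1932  0.1273 -0.0224]
```

{"api": "step_arm", "payload": {"plan": [[0.06,0.025,0.017,-0.003,4],[0.06,0.055,0.036,-0.006,8],[0.06,0.085,0.056,-0.01,12],[0.06,0.115,0.076,-0.014,12],[0.06,0.145,0.095,-0.018,12],[0.06,0.175,0.115,-0.022,12],[0.06,0.193,0.127,-0.022,12],[0.06,0.193,0.127,-0.022,12],[0.06,0.193,0.127,-0.022,12],[0.06,0.193,0.127,-0.022,12]]}}

```text
time: 15.18
tcp_pos: [0.4008, 0.121, 0.2383]
eef_rot: [0.725, -0.689, -0.0, -0.0]
wrist_force: [-1.1, -0.6, -0.2]
grip_width: 0.701
grasp_force: 0.0
```

Run:
```python
from h import *
go([.497,-.080,.2])
a=[]
ims={c:ctrl.capture(c)[:,:,::-1] for c in("top","side")}
for c in ims: cv2.imwrite(f"pics/{c}7.png",ims[c])
for P,n,k in(([.474,.340,.08],25,8),([.6,.0,.11],32,6.25)):
  r=[]
  for c in ims:
    u,v=proj(c,[P])[0].astype(int);m=ims[c][v-n:v+n,u-n:u+n];r.append(cv2.resize(m,(300,300),interpolation=cv2.INTER_CUBIC))
  a.append(np.hstack(r))
cv2.imwrite("pics/c7.png",cv2.convertScaleAbs(np.vstack(a),alpha=1.8,beta=15))
for c in ims:
  for q in ("key","stand","screw","index_mark","flap_pin","flap_bar"): print(c,q,[(np.round(d["xyz"],3).tolist(),round(d["confidence"],2)) for d in ctrl.boxes_of(c,q)])
```

```text
t 15.18 tcp [0.4008 0.121  0.2383] yawx -87.1 j6 -0.62 grip [0.701 0.   ] F [-1.1 -0.6 -0.2] M [0.03 0.04 0.01]
shift [ 0.2056 -0.0858  0.0383]
top key [([0.488, 0.432, 0.116], 0.84), ([0.476, 0.332, 0.114], 0.58), ([0.625, -0.072, 0.1], 0.32)]
top stand [([0.467, 0.331, 0.043], 0.89), ([0.351, 0.39, 0.043], 0.81), ([0.685, -0.365, 0.046], 0.72)]
top screw [([0.602, 0.042, 0.11], 0.45)]
top index_mark [([0.469, 0.333, 0.044], 0.32)]
top flap_pin [([0.625, -0.073, 0.1], 0.71)]
top flap_bar [([0.624, -0.072, 0.101], 0.73)]
side key [([0.492, 0.451, 0.109], 0.97), ([0.504, 0.257, 0.072], 0.77), ([0.478, 0.345, 0.091], 0.75), ([0.676, -0.346, 0.058], 0.18)]
side stand [([0.468, 0.355, 0.046], 0.82), ([0.328, 0.379, 0.044], 0.64), ([0.676, -0.171, 0.157], 0.27)]
side screw [([0.602, 0.043, 0.108], 0.61)]
side index_mark [([0.681, -0.169, 0.154], 0.45)]
side flap_pin [([0.622, -0.066, 0.099], 0.78)]
side flap_bar [([0.624, -0.061, 0.103], 0.96), ([0.681, -0.167, 0.154], 0.26)]
```

View pics/c7.png

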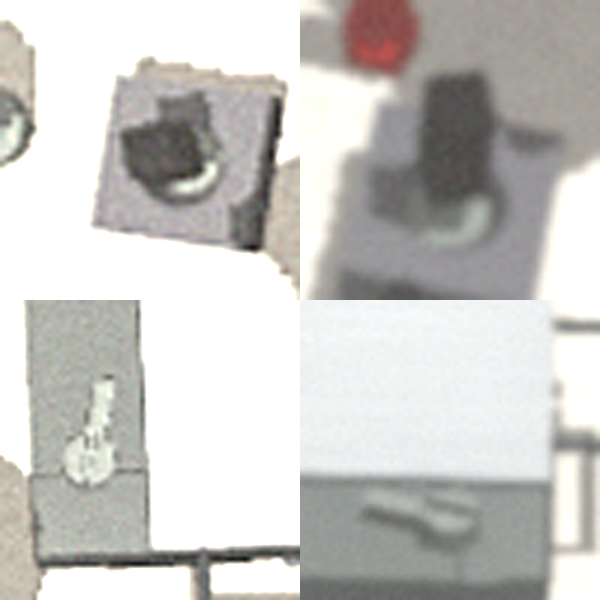

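The key stands upright in its stand, and the screw tab points rearward, clear of the cover. Now I'll get the index angle from the arm's line in both views.

Run:
```python
from h import *
p=np.array([.6562,-.0507,.0522])
for c,(u0,u1,v0,v1) in dict(top=(345,366,145,185),side=(228,272,118,162)).items():
    g=cv2.cvtColor(cv2.imread(f"pics/{c}7.png"),cv2.COLOR_BGR2GRAY)[v0:v1,u0:u1]
    print(c)
    if c=="top":
        for i,r in enumerate(g): print(v0+i,*["%3d"%x for x in r])
    else:
        for i in range(0,len(g),3): print(v0+i,"min at",u0+int(g[i].argmin()),[int(x) for x in u0+np.where(g[i]<70)[0]])
for phi in(.8,.85,.9,.95):
    pts=T(p,[(.06-r*np.cos(phi),-.115,.096+r*np.sin(phi)) for r in(.02,.08,.14,.145)])
    print(phi,"top",proj("top",pts).round(1).tolist(),"side",proj("side",pts).round(1).tolist())
```

```text
top
145  99  97  99  98  99  97  94  93  90 112 162 172 172 174 173 177 169 174 169 169 170
146  92  94  96  87  94  95  97  93  91 131 175 175 176 173 170 173 168 167 172 168 173
147  97  96  97  95  97  98  95  97  91 109 164 176 176 174 170 174 173 175 179 175 170
148  99  96  99  93  98  99 102 100  94  89 160 179 174 169 169 168 175 174 174 173 177
149  93  97  91  97  99  90  70  68  92 108 165 178 165 171 162 166 173 176 176 174 174
150  97  88  97  94 103  67  42  48  78 112 167 177 171 173 170 170 173 175 171 176 173
151  99  95  96  95 102  60  40  54  67  90 165 176 175 174 176 178 176 173 176 174 170
152  98  96  92  94  96  59  44  41  56  87 167 179 177 175 149 150 150 170 178 172 179
153  91  98  99 101 104  72  44  41  43  90 165 174 177 177 129 154 154 165 176 176 169
154 120  94  98  93 104  80  43  39  37  92 160 175 173 172 124 160 152 165 174 174 173
155 125  96  98 102  98  71  41  33  39  64 167 174 170 184 127 159 152 167 177 176 178
156 114  83  91  89  88  88  59  40  33  31 165 180 181 183 120 161 150 167 175 173 174
157 103  77  84  86  92  95  67  48  37 
[... 2843 characters left out ...]
[243, 244]
151 min at 240 [240, 241]
154 min at 238 [237, 238]
157 min at 235 [233, 234, 235, 236, 237, 238]
160 min at 271 []
0.8 top [[350.5, 156.4], [354.2, 168.1], [358.1, 180.7], [358.4, 181.8]] side [[239.8, 154.0], [253.6, 143.2], [268.0, 131.9], [269.3, 130.9]]
0.85 top [[350.5, 156.1], [354.3, 166.8], [358.3, 178.4], [358.7, 179.4]] side [[239.5, 153.8], [252.5, 142.5], [266.2, 130.5], [267.3, 129.5]]
0.9 top [[350.6, 155.8], [354.4, 165.5], [358.5, 176.0], [358.9, 176.9]] side [[239.2, 153.7], [251.4, 141.7], [264.2, 129.2], [265.3, 128.1]]
0.95 top [[350.6, 155.4], [354.5, 164.1], [358.7, 173.6], [359.1, 174.4]] side [[239.0, 153.5], [250.2, 141.1], [262.2, 128.0], [263.2, 126.8]]
```

The side-view slope (≈1.07) and the arm's position give an index angle of about 0.94 rad. Next I'll move above the bar with the opening at 40 mm, so the fingers clear the housing's front.

{"api": "step_arm", "payload": {"plan": [[0.04,0.03,-0.0125,0,0],[0.04,0.065,-0.027,0,0],[0.04,0.1,-0.0417,0,0],[0.04,0.135,-0.0565,0.02,0],[0.04,0.17,-0.071,0.045,0],[0.04,0.195,-0.081,0.07,0],[0.04,0.2056,-0.0858,0.088,0],[0.04,0.2056,-0.0858,0.088,0],[0.04,0.2056,-0.0858,0.088,0],[0.04,0.2056,-0.0858,0.088,0]]}}

```text
time: 16.72
tcp_pos: [0.4974, -0.0799, 0.1514]
eef_rot: [0.725, -0.689, 0.001, -0.0]
wrist_force: [-0.6, 0.2, 1.3]
grip_width: 0.464
grasp_force: 0.0
```

```bash
python3 -c "
from h import *
go([.497,-.080,.077])
for c in('top','side'):
    im=ctrl.capture(c);cv2.imwrite(f'pics/{c}8.png',im[:,:,::-1])
"
```

```text
t 16.72 tcp [ 0.4974 -0.0799  0.1514] yawx -87.0 j6 -0.1 grip [0.464 0.   ] F [-0.6  0.2  1.3] M [ 0.03 -0.09  0.  ]
shift [0.0001 0.0006 0.0744]
```

{"api": "step_arm", "payload": {"plan": [[0.04,0,0.0006,0.01,0],[0.04,0,0.0006,0.025,0],[0.04,0,0.0006,0.04,0],[0.04,0,0.0006,0.055,0],[0.04,0,0.0006,0.068,0],[0.04,0,0.0006,0.0745,0],[0.04,0,0.0006,0.0745,0],[0.04,0,0.0006,0.0745,0],[0.04,0,0.0006,0.0745,0],[0.04,0,0.0006,0.0745,0]]}}

```text
time: 17.65
tcp_pos: [0.4971, -0.08, 0.0769]
eef_rot: [0.725, -0.689, 0.001, -0.001]
wrist_force: [0.5, 0.2, -0.1]
grip_width: 0.468
grasp_force: 0.0
```

{"api": "step_arm", "payload": {"plan": [[0.03,0,0,0,0],[0.02,0,0,0,0],[0.01,0,0,0,0],[0.004,0,0,0,0],[0.004,0,0,0,0],[0.004,0,0,0,0],[0.004,0,0,0,0],[0.004,0,0,0,0],[0.004,0,0,0,0],[0.004,0,0,0,0]], "force": 60}}

```text
time: 18.48
tcp_pos: [0.4978, -0.0801, 0.0764]
eef_rot: [0.725, -0.689, 0.001, -0.001]
wrist_force: [6.3, 0.0, -1.2]
grip_width: 0.119
grasp_force: 58.4
```

```bash
python3 -c "
from h import *
go([.497,-.080,.077])
h=.22;c,s=np.cos(.0522),np.sin(.0522)
for f in np.radians([3,6,9,12,15,18,21,24,27,30,33,36,39,42,45,48,51,54]): print(np.degrees(f).round(),'fwd',round(h*(1-np.cos(f)),4),'up',round(h*np.sin(f),4))
"
```

```text
t 18.48 tcp [ 0.4978 -0.0801  0.0764] yawx -87.0 j6 -0.1 grip [ 0.119 58.411] F [ 6.3  0.  -1.2] M [-0.08 -1.87 -0.07]
shift [-0.0002  0.0008 -0.0006]
3.0 fwd 0.0003 up 0.0115
6.0 fwd 0.0012 up 0.023
9.0 fwd 0.0027 up 0.0344
12.0 fwd 0.0048 up 0.0457
15.0 fwd 0.0075 up 0.0569
18.0 fwd 0.0108 up 0.068
21.0 fwd 0.0146 up 0.0788
24.0 fwd 0.019 up 0.0895
27.0 fwd 0.024 up 0.0999
30.0 fwd 0.0295 up 0.11
33.0 fwd 0.0355 up 0.1198
36.0 fwd 0.042 up 0.1293
39.0 fwd 0.049 up 0.1385
42.0 fwd 0.0565 up 0.1472
45.0 fwd 0.0644 up 0.1556
48.0 fwd 0.0728 up 0.1635
51.0 fwd 0.0815 up 0.171
54.0 fwd 0.0907 up 0.178
```

Bar gripped (58 N). I'll raise the cover along its arc around the hinge (radius 0.22 m).

{"api": "step_arm", "payload": {"plan": [[0.004,0,-0.001,-0.0115,0],[0.004,0,-0.002,-0.023,0],[0.004,0,-0.0035,-0.0344,0],[0.004,0,-0.0056,-0.0457,0],[0.004,0,-0.0083,-0.0569,0],[0.004,0,-0.0116,-0.068,0],[0.004,0,-0.0154,-0.0788,0],[0.004,0,-0.0198,-0.0895,0],[0.004,0,-0.0248,-0.0999,0],[0.004,0,-0.0303,-0.11,0]]}}

```text
time: 19.32
tcp_pos: [0.5248, -0.0786, 0.1848]
eef_rot: [0.725, -0.689, -0.002, 0.002]
wrist_force: [1.8, 0.2, -4.2]
grip_width: 0.114
grasp_force: 58.2
```

```bash
python3 -c "
from h import *
go([.497,-.080,.077])
"
```

```text
t 19.32 tcp [ 0.5248 -0.0786  0.1848] yawx -87.1 j6 -0.09 grip [ 0.114 58.236] F [ 1.8  0.2 -4.2] M [-0.26  0.03  0.07]
shift [0.     0.0273 0.108 ]
```

{"api": "step_arm", "payload": {"plan": [[0.004,0,-0.006,-0.0098,0],[0.004,0,-0.0125,-0.0193,0],[0.004,0,-0.0195,-0.0285,0],[0.004,0,-0.027,-0.0372,0],[0.004,0,-0.0349,-0.0456,0],[0.004,0,-0.0433,-0.0535,0],[0.004,0,-0.052,-0.061,0],[0.004,0,-0.055,-0.0634,0],[0.004,0,-0.055,-0.0634,0],[0.004,0,-0.055,-0.0634,0]]}}

```text
time: 20.15
tcp_pos: [0.5775, -0.0759, 0.2505]
eef_rot: [0.725, -0.689, -0.003, 0.003]
wrist_force: [-13.3, 3.1, 12.1]
grip_width: 0.119
grasp_force: 59.0
```

Run:
```python
from h import *
go([.497,-.080,.077])
s=ctrl.read_state();print("flap est",np.arcsin((s["tcp_pos"][2]+.0196-.096)/.22))
a=[]
for c in("top","side"):
    im=ctrl.capture(c); cv2.imwrite(f"pics/{c}9.png",im[:,:,::-1])
    for q in("index_mark","flap_pin","index"): print(c,q,[(np.round(d["xyz"],3).tolist(),round(d["confidence"],2)) for d in ctrl.boxes_of(c,q)])
    u,v=proj(c,[[.655,-.16,.18]])[0].astype(int)
    a.append(cv2.resize(im[v-32:v+32,u-32:u+32,::-1],(400,400),interpolation=cv2.INTER_CUBIC))
cv2.imwrite("pics/c8.png",cv2.convertScaleAbs(np.hstack(a),alpha=1.5,beta=15))
```

```text
t 20.15 tcp [ 0.5775 -0.0759  0.2505] yawx -87.0 j6 -0.09 grip [ 0.119 59.002] F [-13.3   3.1  12.1] M [ 1.19  4.94 -0.02]
shift [-1.000e-04  7.930e-02  1.741e-01]
flap est 0.9132998013383876
top index_mark []
top flap_pin []
top index []
side index_mark [([0.681, -0.17, 0.154], 0.66), ([0.655, -0.057, 0.182], 0.27)]
side flap_pin [([0.651, -0.06, 0.178], 0.91)]
side index []
```

View pics/c8.png

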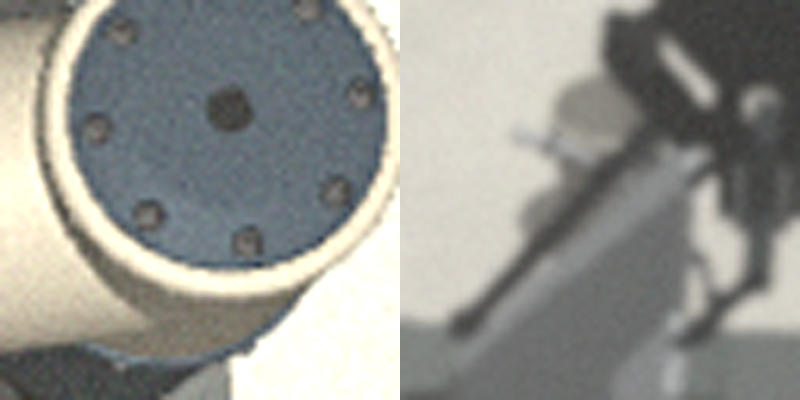

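The side crop shows the index arm at (465,325)→(650,130), with the cover's surface as the light band just in front of it, close to parallel. I'll compare the predicted cover edges with the picture, and recheck the force.

Run:
```python
from h import *
go([.5763,-.0759,.2521])
p=np.array([.6562,-.0507,.0522])
u0,v0=proj("side",[[.655,-.16,.18]])[0].astype(int)-32
for nm,y in(("left",.06),("right",-.1),("arm",-.115)):
  for f in(.85,.9,.95,1.0):
    P=T(p,[(.06-r*np.cos(f)+.004*np.sin(f)*(nm!="arm"),y,.096+r*np.sin(f)+.004*np.cos(f)*(nm!="arm")) for r in(.02,.15)])
    q=proj("side",P);print(nm,f,((q-[u0,v0])*6.25+[400,0]).round().tolist(),"px",q.round(1).tolist(),"slope",(-(q[1]-q[0])[1]/(q[1]-q[0])[0]).round(3))
g=cv2.cvtColor(cv2.imread("pics/side9.png"),cv2.COLOR_BGR2GRAY)
for v in range(v0+26,v0+60,2): print(v,u0,*["%3d"%x for x in g[v,u0+2:u0+52]])
```

```text
t 20.55 tcp [ 0.5773 -0.076   0.2503] yawx -87.0 j6 -0.09 grip [ 0.115 58.96 ] F [-13.5   3.9  12.6] M [1.16 4.85 0.03]
shift [-0.0001  0.001  -0.0017]
left 0.85 [[446.0, 577.0], [642.0, 419.0]] px [[232.4, 197.3], [263.7, 172.1]] slope 0.805
left 0.9 [[444.0, 576.0], [627.0, 411.0]] px [[232.1, 197.2], [261.3, 170.7]] slope 0.904
left 0.95 [[442.0, 575.0], [612.0, 402.0]] px [[231.7, 197.1], [258.9, 169.4]] slope 1.018
left 1.0 [[440.0, 575.0], [596.0, 395.0]] px [[231.3, 196.9], [256.3, 168.2]] slope 1.153
right 0.85 [[481.0, 323.0], [663.0, 164.0]] px [[238.0, 156.6], [267.1, 131.2]] slope 0.872
right 0.9 [[479.0, 322.0], [650.0, 155.0]] px [[237.6, 156.5], [264.9, 129.8]] slope 0.977
right 0.95 [[477.0, 321.0], [636.0, 147.0]] px [[237.3, 156.4], [262.7, 128.5]] slope 1.099
right 1.0 [[475.0, 320.0], [621.0, 139.0]] px [[237.0, 156.3], [260.3, 127.3]] slope 1.242
arm 0.85 [[491.0, 305.0], [672.0, 147.0]] px [[239.5, 153.8], [268.5, 128.5]] slope 0.875
arm 0.9 [[489.0, 304.0], [659.0, 138.0]] px [[239.2, 153.7], [266.4, 127.1]] slope 0.98
arm 0.95 [[487.0, 303.0], [645.0, 129.0]] 
[... 2972 characters left out ...]
  62  63  63  63  62  62  63  66  72  82  94  92  76  57  46  41  43  59  80
159 225  78  78  78  78  75  71  66  63  65  73  80  80  77  72  69  65  65  64  63  63  61  63  62  62  64  63  64  61  63  62  62  60  63  63  61  64  67  71  77  79  76  71  60  48  45  44  50  57  64  68
161 225  79  77  78  77  76  77  78  80  82  82  77  71  66  66  63  63  64  63  65  65  62  65  64  63  61  63  62  63  61  63  62  64  63  62  65  73  76  79  81  81  85  86  83  74  69  69  70  71  67  68
163 225  75  77  76  76  78  73  76  78  75  72  68  66  65  63  66  64  64  63  63  64  63  65  63  64  65  64  63  66  62  62  62  63  66  72  77  81  81  79  82  82  93 101 100  89  77  71  71  71  70  69
```

The cover edge diverges below the index arm line. Together with the tool pose (φ≈0.89 on the effective radius), that puts the cover about 0.06 rad low. The steady ~18 N radial force also means the command sits slightly inside the true arc. I'll correct outward and up.

{"api": "step_arm", "payload": {"plan": [[0.004,0,0,-0.001,0],[0.004,0,-0.0005,-0.002,0],[0.004,0,-0.001,-0.004,0],[0.004,0,-0.002,-0.006,0],[0.004,0,-0.0035,-0.008,0],[0.004,0,-0.0046,-0.0089,0],[0.004,0,-0.0046,-0.0089,0],[0.004,0,-0.0046,-0.0089,0],[0.004,0,-0.0046,-0.0089,0],[0.004,0,-0.0046,-0.0089,0]]}}

```text
time: 21.38
tcp_pos: [0.5863, -0.0753, 0.2581]
eef_rot: [0.725, -0.689, 0.0, -0.0]
wrist_force: [-0.4, 1.5, -1.0]
grip_width: 0.117
grasp_force: 58.5
```

Run:
```python
from h import *
go([.4978,-.0801,.0764])
im=ctrl.capture("side"); cv2.imwrite("pics/side10.png",im[:,:,::-1])
g=cv2.cvtColor(im,cv2.COLOR_RGB2GRAY);u0=225
for v in range(125,160,3): print(v,*["%3d"%x for x in g[v,u0+2:u0+54]])
print("near/left edge, front edge")
p=np.array([.6562,-.0507,.0522])
for f in(.85,.9,.95,1.0):
    for r in(.168,.173): print(f,r,proj("side",T(p,[(.06-r*np.cos(f),y,.096+r*np.sin(f)) for y in(-.1,-.02,.06)])).round(1).tolist())
```

```text
t 21.38 tcp [ 0.5863 -0.0753  0.2581] yawx -87.0 j6 -0.08 grip [ 0.117 58.481] F [-0.4  1.5 -1. ] M [0.58 0.43 0.02]
shift [0.0003 0.0887 0.1816]
125 135 134 134 134 135 136 135 133 136 135 134 135 133 135 134 129 127 123 126 127 124 115 100  93  93  90  88  84  82  83  79  81  77  75  67  55  46  39  33  38  44  48  54  52  38  34  30  32  32  34  34  36
128 133 133 134 134 133 134 134 134 133 135 134 134 135 135 135 129 125 121 118 112  97  85  87  95 100 101 100  95  95  93  92  87  81  63  46  44  47  54  62  78  95 105 108  98  75  51  36  39  40  42  39  36
131 131 134 134 132 134 134 136 134 134 136 134 133 133 135 133 133 133 133 133 130 131 127 114  92  71  66  70  70  67  55  45  41  39  43  52  61  73  79  80  80  81  75  59  51  48  44  38  42  50  46  40  37
134 134 133 132 132 132 131 133 133 132 132 132 131 131 132 134 133 132 132 132 128 126 118 107  90  73  64  59  51  43  39  43  51  62  73  79  78  80  78  76  69  69  75  91 105  99  71  46  44  50  44  38  36
137 131 132 133 132 132 133 133 131 132 130 131 132 131 130 132 132 128 117 102  87  79  74  74  66  54  4
[... 1392 characters left out ...]
0  77  74  67  56  53  55  64  74  77  75  69  64  64  64  61  64  62  64  59  63  62  61  64  63  61  60  62  61  61  61  64  68  74  77  77  72  63  53  44  47  56  61  64  66  66  67  72  83  87
near/left edge, front edge
0.85 0.168 [[272.5, 128.2], [271.1, 147.8], [269.6, 169.2]]
0.85 0.173 [[273.7, 127.2], [272.4, 146.8], [270.9, 168.1]]
0.9 0.168 [[270.1, 126.6], [268.6, 146.2], [267.0, 167.5]]
0.9 0.173 [[271.3, 125.5], [269.8, 145.1], [268.2, 166.4]]
0.95 0.168 [[267.7, 125.1], [266.0, 144.7], [264.2, 166.0]]
0.95 0.173 [[268.7, 123.9], [267.1, 143.5], [265.4, 164.8]]
1.0 0.168 [[265.1, 123.6], [263.3, 143.2], [261.4, 164.5]]
1.0 0.173 [[266.0, 122.4], [264.3, 142.0], [262.5, 163.3]]
```

Forces are now near zero. The gap between arm and cover band diverges by only ~2 px (about 0.03 rad low), so I'll raise it a little more.

{"api": "step_arm", "payload": {"plan": [[0.004,0,-0.001,-0.0008,0],[0.004,0,-0.002,-0.0016,0],[0.004,0,-0.003,-0.0024,0],[0.004,0,-0.004,-0.0032,0],[0.004,0,-0.0045,-0.0034,0],[0.004,0,-0.0045,-0.0034,0],[0.004,0,-0.0045,-0.0034,0],[0.004,0,-0.0045,-0.0034,0],[0.004,0,-0.0045,-0.0034,0],[0.004,0,-0.0045,-0.0034,0]]}}

```text
time: 22.27
tcp_pos: [0.5906, -0.0752, 0.2612]
eef_rot: [0.725, -0.689, -0.0, -0.0]
wrist_force: [0.0, 3.1, -3.6]
grip_width: 0.113
grasp_force: 58.3
```

Run:
```python
from h import *
go([.4978,-.0801,.0764])
s=ctrl.read_state();print("jv",np.round(s["joint_velocities"],3))
im=ctrl.capture("side"); cv2.imwrite("pics/side11.png",im[:,:,::-1])
g=cv2.cvtColor(im,cv2.COLOR_RGB2GRAY);b=cv2.cvtColor(cv2.imread("pics/side7.png"),cv2.COLOR_BGR2GRAY);u0=225
for v in range(123,160,3): print(v,*["%3d"%x for x in g[v,u0+2:u0+50]]);print(" 0:",*["%3d"%x for x in b[v,u0+2:u0+50]])
for q in("key","stand","flap_pin","index_mark"): print(q,[(np.round(d["xyz"],3).tolist(),round(d["confidence"],2)) for d in ctrl.boxes_of("side",q)])
```

```text
t 22.27 tcp [ 0.5906 -0.0752  0.2612] yawx -87.1 j6 -0.08 grip [ 0.113 58.347] F [ 0.   3.1 -3.6] M [ 0.95  0.27 -0.01]
shift [0.0002 0.0929 0.1849]
jv [ 0.    -0.001  0.001  0.002 -0.     0.002]
123 132 134 133 133 136 134 134 134 133 132 133 133 133 134 136 133 134 133 134 135 132 124 109  89  83  80  82  84  82  82  80  80  77  73  59  47  36  35  31  37  36  34  35  34  35  32  34  33
 0: 141 140 141 142 143 143 141 144 141 141 141 141 144 142 144 143 143 142 142 143 140 132 116 100  89  90  89  89  91  88  90  90  86  81  79  78  73  68  71  86 112 129 140 143 145 144 144 143
126 135 136 134 134 134 134 134 135 136 134 135 135 133 133 133 125 117 116 117 119 121 107  94  92  96  97  97  92  88  88  87  85  83  72  61  50  46  50  65  88 100  92  72  52  37  36  35  38
 0: 143 142 141 143 144 144 145 144 143 142 142 143 142 143 140 132 124 124 127 128 128 117 101  99 104 105 103 100  96  92  94  93  91  79  68  57  53  46  52  65  94 124 140 145 144 143 144 144
129 135 134 135 133 135 135 135 135 136 135 135 134 134 136 133 133 133 130 130 122 108  93  91  88  90  93  97  97  94 
[... 3743 characters left out ...]
 117 117 117 118 120 122 124 124 125 123 125 124 121 105
159  76  77  77  78  76  72  66  66  68  73  75  72  68  65  62  63  63  61  62  62  61  63  63  59  63  62  60  61  62  62  65  70  73  74  77  81  87  90  82  70  59  59  61  59  54  56  57  62
 0:  84  84  81  83  85  78  73  72  74  73  75  73  73  76  75  76  70  69  74  75  70  69  69  70  71  76  75  72  71  70  70  69  69  71  71  71  69  69  70  69  64  68  68  67  63  62  65  67
key [([0.476, 0.346, 0.096], 0.76), ([0.493, 0.451, 0.106], 0.58), ([0.504, 0.253, 0.077], 0.57)]
stand [([0.328, 0.379, 0.043], 0.96), ([0.466, 0.355, 0.044], 0.85)]
flap_pin [([0.656, -0.06, 0.187], 0.76)]
index_mark [([0.689, -0.171, 0.145], 0.44)]
```

The cover's right edge is now parallel to the index arm: the offset is 2.7–3.4 px along its whole length, so they agree within about 0.01–0.02 rad. The arm is still, the grip is holding, and the key is in its stand. I'm handing in.

```bash
python3 -c "
from rig import ctrl
print(ctrl.finish_job())"
```

```text
the job is handed in; nothing more can be done
None
```

I handed the job in at about 22 s of the 69 s, with the screw turned to its stop by the key, the key back upright in its stand, and the gripper holding the cover in line with the index arm to about 0.02 rad by the side camera; no verdict came back.

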